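Lay the model section on its back in the gluing jig

TASK

Tip the standing open-fronted wooden model section over onto its back in the gluing jig, so that it lies flat between the two rails with its open front facing up, then push it along the jig until its top end is flush against the stop block. Only push it with the fingers: do not pick it up, and leave the things around the jig where they are.

Things in the scene. Friction and masses are not known exactly. Their poses are not given: they have to be found in the camera images.
- section: Loose light-wood model tower section like a small bookcase, 90 mm wide (its y), 65 mm deep (x), 190 mm high (z), 0.2 to 0.4 kg. Origin: centre of its underside. x points from the open front to the closed back, z to its top. All faces but the front are closed boards. It starts upright on the jig's bed near the open end, back towards the stop (x along the jig's x), near the centre line.
- strip (a point): Middle of the closed strip across the top of the section's open front (x -32.5, y 0, z 174 mm of the section; the strip spans z 158 to 190 mm). Pushed here towards the stop, the section tips over its bottom back edge and topples by itself beyond about 0.33 rad of lean (top pushed some 65 mm).
- heel (a point): Middle of the section's bottom back edge (x 32.5, y 0, z 0 mm of the section), about which it tips; stays on the bed. Once toppled the section is 65 mm thick and 190 mm long, its z along the jig's x, its x straight down, its top end some 15 to 75 mm short of the stop; it slides with 1 to 5 N on its underside board.
- head_left (a point): Top back corner of the section at its +y side (x 32.5, y 45, z 190 mm of the section); when home it is at the stop's face.
- head_right (a point): Top back corner of the section at its -y side (x 32.5, y -45, z 190 mm of the section).
- jig: Gluing jig fixed to the bench: plywood base 360 mm long (x) by 156 mm wide (y), origin at the centre of its underside, x along the rails from the open end (x -180 mm) towards the stop block. Cork bed 12 mm above the bench. Two rails, inner faces at y +58 and -58 mm, tops 27 mm above the bench. The stop block stands across the far end, face at x 150 mm, top 55 mm above the bench.
- stop (a point): Middle of the stop block's inner face (jig x 150, y 0 mm), 34 mm above the bench.
- glue: Bystander: white glue bottle, 56 mm diameter, 140 mm high, standing beside the jig. Origin at the centre of its underside.
- offcut: Bystander: wooden offcut 60 x 40 x 30 mm lying beside the jig. Origin at the centre of its underside.
- tape: Bystander: roll of paper tape lying flat beside the jig, 70 mm across, 25 mm high. Origin at the centre of its underside.
Mind the look-alikes: they are no part of the job. Several things have the shape of the section; the one meant has the colours described above.

How it is judged (in metres and radians):
On the way, in this order (a step that is already met when the one before it is completed fails the run):
1. the section lies flat on its back between the rails (angle between section's own x axis and vertical above 3.07 rad and height (world z) of heel below 0.018 m), for 0.2 s.
2. its top end is flush against the stop block (x of each of head_left, head_right in the frame of jig above 0.145 m), for 0.2 s.
At the end, for the whole second after the job is handed in: The section lies on its back on the jig's bed, open front up (within 0.07 rad of flat, bottom back edge less than 6 mm above the bed), both top back corners within 5 mm of the stop block's face, at rest (all of step 1 and all of step 2 and linear speed of section below 0.01 m/s); the robot touches nothing.
It fails at once if the section was lifted (its bottom back edge more than 25 mm above the bed) (height (world z) of heel above 0.037 m).
It fails at once if the glue bottle was knocked away (moved more than 20 mm) (distance of glue from where it was at the start of the episode above 0.02 m).
It fails at once if the offcut was knocked away (moved more than 20 mm) (distance of offcut from where it was at the start of the episode above 0.02 m).
It fails at once if the tape roll was knocked away (moved more than 20 mm) (distance of tape from where it was at the start of the episode above 0.02 m).
It also fails if it takes over 48 s, if anything falls off the work surface, if the arm or the gripper's body presses on something with over 40 N, if the wrist force passes 120 N, or if a joint passes its speed limit or range.

ROBOT

A 6-joint arm with a two-finger parallel gripper is mounted at the origin on the work surface. World frame = base frame: x ahead of the robot, y to its left, z up, the work surface at z = 0. Lengths are in m, angles in degrees, forces in N, time in s.
With the tool pointing down it reaches from about 0.3 to 0.75 m from the base axis. Payload 8.5 kg.
Tool frame: the origin (TCP) lies at the very end of the fingers, on their centre line; the grasp point (between the pads) lies 19 mm behind it; z points along the fingers, y is the line along which they close (so a half turn about z gives the same grasp; the last joint's range is limited). The gripper opens to 85 mm and grips with 20 to 120 N. Pads are 22 mm wide; open, the fingers measure 114 mm over their backs; the gripper's body (76 mm by 85 mm) begins 54 mm behind the grasp point. The pads swing forward as they close: fully open they stand 13 mm farther back than shut.
Start: joints at [-80.919, 21.807, 74.336, -0, 83.858, -12.336], TCP at [0.201, -0.512, 0.231] pointing down, gripper open.
Joint ranges: [-178.18, 178.18], [-50.72, 133.34], [12.68, 142.11], [-81.47, 261.47], [9.98, 163.14], [-165.26, 165.26]. Speed limits (degrees/s): [136.94, 136.94, 180, 180, 180, 180].

INTERFACE

Orientations are given as a 3x3 rotation matrix whose columns are the frame's x, y, z axes.
In Python, from rig import env, optics, spotter gives the robot as it stands.
- The arm moves only by the shell command python3 -m crank 'ROWS' [FORCE]. ROWS is JSON, one flat list of numbers, 5 for each row, row after row: the finger opening in cm, from 0 to 8.54, then the shift along the tool's x, y, z in cm, then the turn about the tool's z in rad. A call has exactly 8 rows; each row shifts and turns the commanded pose from where the row before left it, along the tool's axes as they then stand; what a row does not reach is not made up. A row lasts 1/12 s, in which the tool goes at most 41.7 mm and 7.16 degrees, less where a joint would pass 70% of its speed; a pose out of reach is approached as far as the arm can. A call is refused whole if a number of a shift passes 4.17 or a number of a turn 0.125, either way. A call with a gripper value outside its range is refused whole. The fingers move at their own pace and stop on an object; FORCE is the grip in N (left out, the last holds). Time passes only in rows, so rows that do not move let the fingers close, or fill a call up. It gives the time, the measured TCP pose, the force, the opening and the grip force at its end, in the units of the state.
- env.observe(): the state, without advancing time (a new reading comes with each control period).
- optics.get_image(name): name is "scene" or "top" or "wrist"; returns a dict with "color" (480x640x3 uint8, red, green, blue), "intrinsics" (3x3 intrinsics, pixels), "distortion" ([k1, k2, p1, p2, k3] as OpenCV has them; the pictures are not rectified), "pose" (4x4, takes a point from camera to world coordinates). Camera axes: x right, y up, looking along -z (the intrinsics and any distortion apply to the point x, -y, -z); pixel columns grow to the right and rows downward; lengths in m; the calibration is good to about 2 mm. A picture is of the moment at which its call begins. There is no depth.
- env.close_job(): hands the job in; it is judged then, once.
Trained networks look in a picture, given as the dict that the camera call returned (one of the last four; its "shot" number tells which), for a name from the list of things; names that differ only in an ending like _2 or _b are one class to them, and where a whole thing is asked for, a point or a joint stands for the part that bears it (a point fixed in the world has none). Each returns a list of dicts, best first, with "score" (0 to 1); they miss things now and then, are a little off and sometimes report something else, mostly with a low value. They report only what shows in the picture. A call takes as long as a camera call. They do not tell look-alikes from the thing itself.
- spotter.look_for(picture, query): "at" ([column, row] as shares, 0 to 1, of the picture: columns of its width, rows of its height, amid what is visible of it).
The state is a dict: "time_s": time; "q": joint angles; "qvel": joint speeds; "joint_efforts": joint torques, N m; "position": TCP position; "tool_rot": TCP orientation; "ft_force": force on the tool from outside, world axes, zero at the start; "wrist_torque": the same for the moment, N m; "grip_width": finger opening in m; "gripper_force": force on a finger pad.
Only numpy, scipy, OpenCV 4.12 (cv2) and the standard library are available. Lean on these libraries where they do the work, as an engineer would, in place of code of your own. Each camera call takes 0.05 s, during which the arm holds its last target. There are 200 camera calls.

## Working session

There is one attempt and no reset: what is moved stays moved. The work goes in short steps, Python scripts to look and compute and a shell command to move; the robot and the scene stay as the last step left them, time stands still between calls to the robot, and variables do not carry over. Pictures are saved under pics/ and viewed, at most 10 in all, crops included, and the job is handed in when it is done.

```bash
mkdir -p pics; cat > h.py <<'E'
import numpy as np,cv2
from rig import env,optics,spotter
def ray(im,at):
    h,w=im["color"].shape[:2]
    p=cv2.undistortPoints(np.array([[[at[0]*w,at[1]*h]]],float),np.array(im["intrinsics"],float),np.array(im["distortion"],float))[0,0]
    T=np.array(im["pose"]);return T[:3,3],T[:3,:3]@np.array([p[0],-p[1],-1.])
def onz(im,at,z):
    o,d=ray(im,at);return o+d*(z-o[2])/d[2]
def proj(im,P):
    T=np.array(im["pose"]);c=(np.atleast_2d(P)-T[:3,3])@T[:3,:3]
    c=c*[1,-1,-1];return cv2.projectPoints(c.reshape(-1,1,3),np.zeros(3),np.zeros(3),np.array(im["intrinsics"],float),np.array(im["distortion"],float))[0][:,0]
def save(im,n): cv2.imwrite("pics/"+n,im["color"][:,:,::-1])
E
python3 - <<'E'
from h import *
s=env.observe();print(s["time_s"],s["position"],np.round(s["tool_rot"],3).tolist())
for c in ["scene","top"]:
    im=optics.get_image(c);save(im,c+"0.png")
    print(c,np.round(im["pose"],3).tolist())
    for n,z in dict(section=.1,strip=.186,heel=.012,head_left=.202,head_right=.202,jig=.02,stop=.034,glue=.07,offcut=.015,tape=.012).items():
        for r in spotter.look_for(im,n)[:3]: print(n,round(r["score"],2),(np.array(r["at"])*[640,480]).round(),onz(im,r["at"],z).round(3))
E
```

```text
0.0 [ 0.20079455 -0.51171564  0.230702  ] [[0.931, 0.365, -0.0], [0.365, -0.931, 0.001], [0.0, -0.001, -1.0]]
scene [[0.279, -0.82, 0.5, 1.0], [0.96, 0.238, -0.145, -0.137], [-0.001, 0.52, 0.854, 0.835], [0.0, 0.0, 0.0, 1.0]]
section 0.89 [209. 369.] [ 0.748 -0.255  0.1  ]
section 0.85 [326. 310.] [ 0.704 -0.052  0.1  ]
section 0.84 [167. 285.] [ 0.583 -0.302  0.1  ]
strip 0.94 [487. 292.] [0.779 0.178 0.186]
strip 0.83 [208. 368.] [ 0.776 -0.243  0.186]
strip 0.78 [191. 204.] [ 0.49  -0.229  0.186]
heel 0.83 [210. 368.] [ 0.716 -0.268  0.012]
heel 0.78 [196. 199.] [ 0.344 -0.241  0.012]
heel 0.74 [491. 292.] [0.722 0.27  0.012]
head_left 0.76 [328. 312.] [ 0.75  -0.063  0.202]
head_left 0.76 [194. 202.] [ 0.501 -0.221  0.202]
head_left 0.73 [489. 286.] [0.776 0.177 0.202]
head_right 0.92 [210. 368.] [ 0.781 -0.238  0.202]
head_right 0.8 [325. 311.] [ 0.747 -0.066  0.202]
head_right 0.76 [194. 198.] [ 0.493 -0.22   0.202]
jig 0.9 [340. 254.] [0.566 0.016 0.02 ]
stop 0.74 [340. 253.] [0.572 0.014 0.034]
glue 0.66 [405. 234.] [0.586 0.14  0.07 ]
glue 0.62 [325. 312.] [ 0.696 -0.052  0.
[... 522 characters left out ...]
 -0.278  0.012]
heel 0.91 [187. 160.] [0.778 0.252 0.012]
heel 0.91 [485. 240.] [ 0.603 -0.331  0.012]
head_left 0.96 [188. 159.] [0.729 0.196 0.202]
head_left 0.88 [338. 167.] [ 0.707 -0.05   0.202]
head_left 0.69 [448. 342.] [ 0.427 -0.213  0.202]
head_right 0.79 [339. 164.] [ 0.712 -0.052  0.202]
head_right 0.79 [485. 242.] [ 0.58  -0.279  0.202]
head_right 0.63 [183. 162.] [0.725 0.203 0.202]
jig 0.91 [312. 261.] [0.572 0.005 0.02 ]
stop 0.76 [311. 256.] [0.579 0.005 0.034]
glue 0.61 [233. 264.] [0.565 0.146 0.07 ]
offcut 0.96 [262. 172.] [0.748 0.1   0.015]
tape 0.57 [383. 268.] [ 0.555 -0.13   0.012]
tape 0.42 [310. 260.] [0.574 0.009 0.012]
tape 0.32 [338. 169.] [ 0.749 -0.05   0.012]
```

View pics/scene0.png

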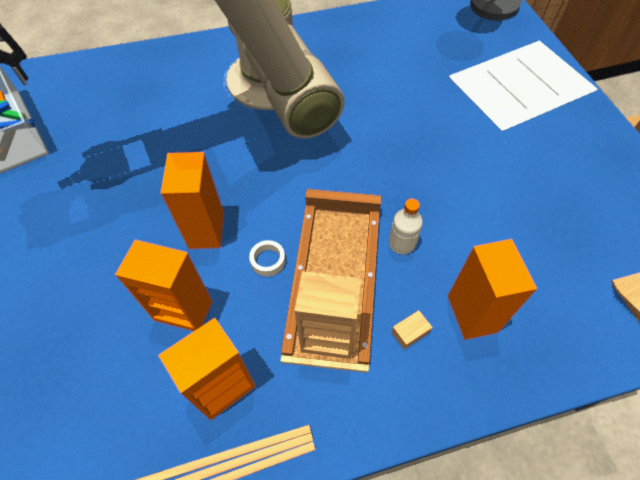

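View pics/top0.png

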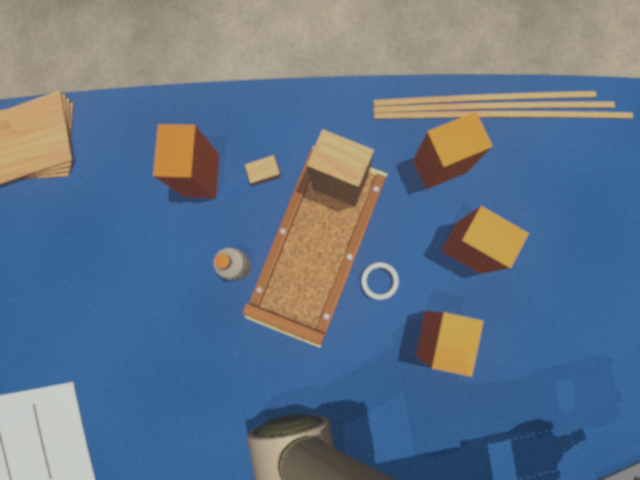

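The pictures show the wanted section in light wood on the far end of the jig: its top is around (345,160) in the top view and (330,293) in the scene view. The stop is at the robot's side, around (283,325) in the top view. The glue bottle, tape and offcut are clear of the jig, and the orange sections are look-alikes. Next I measure the corners.

```bash
python3 - <<'E'
from h import *
im=optics.get_image("top");f=lambda u,v,z:onz(im,[u/640,v/480],z).round(4)
a=im["color"][110:370,220:420];cv2.imwrite("pics/crop.png",cv2.resize(a,None,fx=2.3*1,fy=2.3,interpolation=cv2.INTER_CUBIC)[:,:,::-1])
for n,(u,v,z) in dict(s1=(322,131,.202),s2=(374,150,.202),s3=(360,187,.202),s4=(306,165,.202),stopL=(244,311,.055),stopR=(321,346,.055),stopinL=(249,304,.055),openR=(387,175,.01),railR=(385,180,.027)).items(): print(n,f(u,v,z))
im=optics.get_image("scene");f=lambda u,v,z:onz(im,[u/640,v/480],z).round(4)
for n,(u,v,z) in dict(oR=(283,360,.01),oL=(368,367,.01),sR=(306,192,.055),sL=(382,196,.055),t1=(302,273,.202),t2=(362,276,.202),t3=(357,317,.202),t4=(295,313,.202)).items(): print(n,f(u,v,z))
E
```

```text
s1 [ 0.7675 -0.0249  0.202 ]
s2 [ 0.7334 -0.1076  0.202 ]
s3 [ 0.6734 -0.0832  0.202 ]
s4 [0.7118 0.002  0.202 ]
stopL [0.4792 0.1298 0.055 ]
stopR [ 0.4131 -0.0102  0.055 ]
stopinL [0.4918 0.1204 0.055 ]
openR [ 0.7358 -0.1446  0.01  ]
railR [ 0.7222 -0.1388  0.027 ]
oR [ 0.7383 -0.1421  0.01  ]
oL [ 0.7921 -0.0013  0.01  ]
sR [ 0.4238 -0.0146  0.055 ]
sL [0.4774 0.1329 0.055 ]
t1 [ 0.6781 -0.0827  0.202 ]
t2 [0.7082 0.0027 0.202 ]
t3 [ 0.7683 -0.0249  0.202 ]
t4 [ 0.7377 -0.1087  0.202 ]
```

View pics/crop.png

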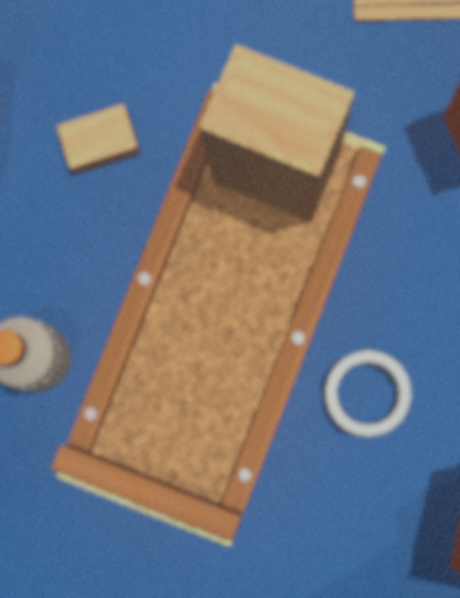

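```bash
python3 -m crank '[5,0,0,-0.6,0.125, 5,0,0,-0.6,0.125, 5,0,0,-0.6,0.125, 5,0,0,-0.6,0.125, 5,0,0,-0.6,0.125, 5,0,0,-0.6,0.125, 5,0,0,0,0, 5,0,0,0,0]'
cat > st.py <<'E'
from h import *
s=env.observe();R=np.array(s["tool_rot"]);p=np.array(s["position"])
print(s["time_s"],p.round(4),R.round(3).tolist(),np.array(s["ft_force"]).round(1),s["grip_width"],np.array(s["q"]).round(1))
T=np.array([.789,-.081,.25]);print("to standoff, tool cm",(R.T@(T-p)*100).round(2))
E
python3 st.py
```

```text
time_s: 1.87
position: [0.2008, -0.512, 0.2673]
tool_rot: [[0.931, -0.364, 0.0], [-0.364, -0.931, -0.0], [0.0, 0.0, -1.0]]
ft_force: [-0.7, 0.2, -0.2]
grip_width: 0.0501
gripper_force: 0.0
1.8667 [ 0.2008 -0.512   0.2673] [[0.931, -0.364, 0.0], [-0.364, -0.931, -0.0], [0.0, 0.0, -1.0]] [-0.7  0.2 -0.2] 0.05006772303385777 [-80.9  20.5  70.4   0.   89.1  30.4]
to standoff, tool cm [ 39.1  -61.55   1.72]
```

```bash
python3 -m crank '[5,2.1,-3.4,0,0, 5,2.1,-3.4,0,0, 5,2.1,-3.4,0,0, 5,2.1,-3.4,0,0, 5,2.1,-3.4,0,0, 5,2.1,-3.4,0,0, 5,2.1,-3.4,0,0, 5,2.1,-3.4,0,0]' >/dev/null
python3 -m crank '[5,2.1,-3.4,0,0, 5,2.1,-3.4,0,0, 5,2.1,-3.4,0,0, 5,2.1,-3.4,0,0, 5,2.1,-3.4,0,0, 5,2.1,-3.4,0,0, 5,2.1,-3.4,0,0, 5,2.1,-3.4,0,0]' >/dev/null
python3 -m crank '[5,1.1,-1.4,0,0, 5,1.1,-1.4,0,0, 5,1.1,-1.4,0,0, 5,1.1,-1.4,0,0, 5,1.1,-1.5,0,0, 5,0,0,0,0, 5,0,0,0,0, 5,0,0,0,0]' >/dev/null; python3 st.py
```

```text
3.8667 [ 0.7869 -0.0839  0.2662] [[0.931, -0.366, 0.005], [-0.366, -0.931, -0.001], [0.005, -0.001, -1.0]] [ 0.  -0.6  0.9] 0.05003396611305976 [-14.6  51.6  12.7   0.  115.5  96.8]
to standoff, tool cm [ 0.08 -0.34  1.62]
```

```bash
python3 -m crank '[5,-0.4,-0.1,1.2,0, 5,-0.4,-0.1,1.2,0, 5,0,-0.1,1.2,0, 5,0,0,1.2,0, 5,0,0,1.2,0, 5,0,0,1.4,0, 5,0,0,0,0, 5,0,0,0,0]' >/dev/null; python3 st.py; python3 - <<'E'
from h import *
im=optics.get_image("top");save(im,"top1.png")
for n in ["strip","head_left"]:
  print([(r["score"],(np.array(r["at"])*[640,480]).round()) for r in spotter.look_for(im,n)[:3]])
im=optics.get_image("scene");cv2.imwrite("pics/sc1.png",cv2.resize(im["color"][180:400,230:450],None,fx=2.5,fy=2.5)[:,:,::-1])
E
```

```text
4.5333 [ 0.7805 -0.0784  0.1926] [[0.93, -0.367, 0.004], [-0.367, -0.93, -0.001], [0.004, -0.001, -1.0]] [0.4 0.7 1.4] 0.049865136205034556 [-14.4  49.8  28.1   0.  101.9  97.2]
to standoff, tool cm [ 0.91 -0.07 -5.74]
[(0.98, array([451., 341.])), (0.93, array([185., 160.])), (0.9, array([481., 241.]))]
[(0.97, array([484., 242.])), (0.84, array([447., 341.])), (0.78, array([188., 160.]))]
```

View pics/sc1.png

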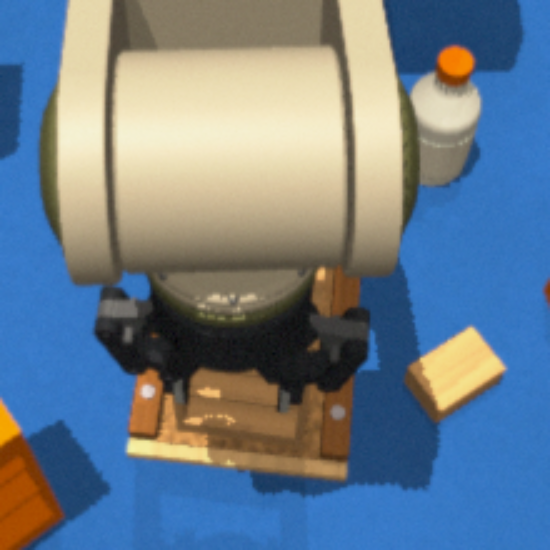

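The scene crop shows both fingers at (183,390) and (287,400), beyond the open front and clear of the section, which still stands. Now I start the push.

```bash
python3 -m crank '[5,-0.4,0,0.3,0, 5,-0.4,0,0.2,0, 5,-0.5,0,0,0, 5,-0.5,0,0,0, 5,-0.5,0,0,0, 5,-0.5,0,0,0, 5,-0.5,0,0,0, 5,-0.5,0,-0.1,0]'; python3 st.py
```

```text
time_s: 5.4
position: [0.7447, -0.0634, 0.1874]
tool_rot: [[0.93, -0.367, 0.003], [-0.367, -0.93, -0.0], [0.002, -0.001, -1.0]]
ft_force: [0.8, 0.0, -0.5]
grip_width: 0.0499
gripper_force: 0.2
5.4 [ 0.7447 -0.0634  0.1874] [[0.93, -0.367, 0.003], [-0.367, -0.93, -0.0], [0.002, -0.001, -1.0]] [ 0.8  0.  -0.5] 0.04993322948350706 [-13.9  44.7  39.4   0.   95.7  97.6]
to standoff, tool cm [ 4.78  0.   -6.25]
```

```bash
python3 -m crank '[5,-0.6,0,-0.15,0, 5,-0.6,0,-0.15,0, 5,-0.6,0,-0.15,0, 5,-0.6,0,-0.15,0, 5,-0.6,0,-0.15,0, 5,0,0,0,0, 5,0,0,0,0, 5,0,0,0,0]'; python3 - <<'E'
from h import *
im=optics.get_image("scene");cv2.imwrite("pics/sc2.png",cv2.resize(im["color"][180:400,230:450],None,fx=2.5,fy=2.5)[:,:,::-1])
E
```

```text
time_s: 6.07
position: [0.7174, -0.0526, 0.1947]
tool_rot: [[0.93, -0.367, 0.003], [-0.367, -0.93, -0.0], [0.003, -0.001, -1.0]]
ft_force: [0.4, 1.0, -0.2]
grip_width: 0.05
gripper_force: 0.0
```

View pics/sc2.png

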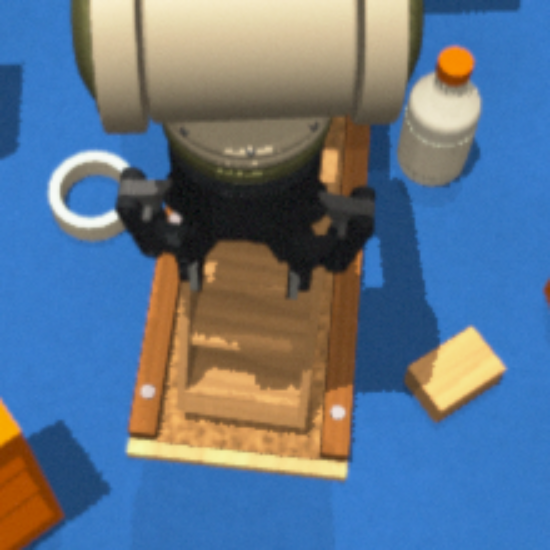

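The section is tipping, with its front turning up under the fingers and its bottom edge at (185,420)-(305,430). I push past the balance point.

```bash
python3 -m crank '[5,-0.6,0,-0.1,0, 5,-0.6,0,-0.1,0, 5,-0.6,0,-0.1,0, 5,-0.6,0,0,0, 5,-0.6,0,0,0, 5,-0.6,0,0,0, 5,0,0,0,0, 5,0,0,0,0]'
python3 -m crank '[5,2,0,0,0, 5,3,0,0,0, 5,3,0,0,0, 5,3,0,0,0, 5,2,0,0,0, 5,0,0,0,0, 5,0,0,0,0, 5,0,0,0,0]'; python3 - <<'E'
from h import *
im=optics.get_image("scene");cv2.imwrite("pics/sc3.png",cv2.resize(im["color"][180:400,230:450],None,fx=2.5,fy=2.5)[:,:,::-1])
E
```

```text
time_s: 6.78
position: [0.6836, -0.0392, 0.198]
tool_rot: [[0.93, -0.367, 0.003], [-0.367, -0.93, -0.0], [0.003, -0.001, -1.0]]
ft_force: [-0.5, -0.4, -0.5]
grip_width: 0.0501
gripper_force: 0.0
time_s: 7.45
position: [0.8044, -0.0868, 0.1979]
tool_rot: [[0.93, -0.367, 0.002], [-0.367, -0.93, -0.0], [0.002, -0.001, -1.0]]
ft_force: [-0.4, 0.0, 0.2]
grip_width: 0.0501
gripper_force: 0.0
```

View pics/sc3.png

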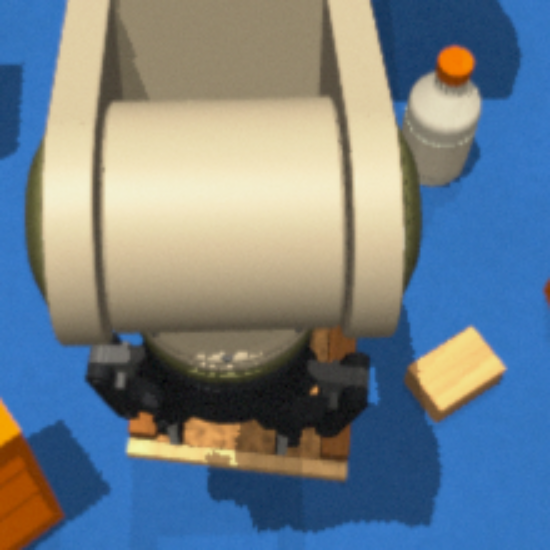

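The arm hides the section here; only the open end and the bed between the fingers show. I check with the wrist and top cameras.

```bash
python3 - <<'E'
from h import *
w=optics.get_image("wrist")["color"];t=optics.get_image("top")["color"]
cv2.imwrite("pics/w3.png",np.hstack([cv2.resize(w,(400,300)),cv2.resize(t[110:370,200:440],(370,400))[:300]])[:,:,::-1])
E
```

```text
(no output)
```

View pics/w3.png

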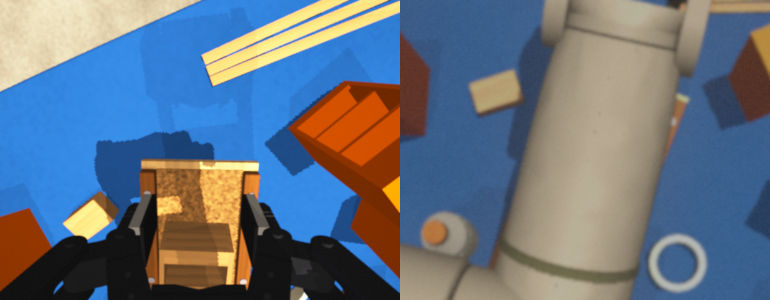

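The wrist view shows the section toppled: its bottom end face is at about (195,235), there is free bed up to the open end at row 165, and it lies between the rails. I descend behind it.

```bash
python3 - <<'E'
from h import *
im=optics.get_image("wrist")
O=np.array([.765,-.0715]);u=np.array([-.93,.3665]);w=np.array([-.3665,-.93])
for (a,b,z) in [(160,222,.012),(232,222,.012),(158,250,.077),(235,250,.077),(140,162,.012),(258,162,.012)]:
    P=onz(im,[a/400,b/300],z);d=P[:2]-O;print(P.round(3),"jig",(d@u-.18).round(3),(d@w).round(3))
E
python3 -m crank '[5,-2.4,0,0,0, 5,-2.4,0,0,0, 5,-2.4,0,0,0, 5,0,0,2,0, 5,0,0,2,0, 5,0,0,2,0, 5,0,0,2,0, 5,0,0,0,0]'
```

```text
[0.705 0.011 0.012] jig -0.094 -0.055
[ 0.668 -0.085  0.012] jig -0.094 0.048
[0.705 0.004 0.077] jig -0.096 -0.048
[ 0.671 -0.081  0.077] jig -0.096 0.044
[ 0.798 -0.001  0.012] jig -0.185 -0.077
[ 0.741 -0.146  0.012] jig -0.185 0.079
time_s: 8.32
position: [0.7358, -0.06, 0.114]
tool_rot: [[0.93, -0.367, -0.004], [-0.367, -0.93, 0.001], [-0.004, 0.0, -1.0]]
ft_force: [-0.7, 0.6, -0.8]
grip_width: 0.0501
gripper_force: 0.0
```

```bash
python3 -m crank '[5,0,0,2,0, 5,0,0,2,0, 5,0,0,2,0, 5,0,0,1.8,0, 5,0,0,0,0, 5,-1,0,0,0, 5,-1,0,0,0, 5,-1,0,0,0]'
python3 -m crank '[5,-0.7,0,0,0, 5,-0.6,0,0,0, 5,-0.6,0,0,0, 5,-0.6,0,0,0, 5,-0.6,0,0,0, 5,-0.6,0,0,0, 5,-0.6,0,0,0, 5,-0.6,0,0,0]'
```

```text
time_s: 8.98
position: [0.7106, -0.0497, 0.0422]
tool_rot: [[0.93, -0.367, 0.005], [-0.367, -0.93, -0.001], [0.005, -0.001, -1.0]]
ft_force: [0.1, -0.5, -0.5]
grip_width: 0.0501
gripper_force: 0.0
time_s: 9.65
position: [0.6643, -0.0316, 0.0397]
tool_rot: [[0.93, -0.367, 0.003], [-0.367, -0.93, -0.0], [0.003, -0.001, -1.0]]
ft_force: [2.3, -0.3, 1.2]
grip_width: 0.05
gripper_force: 1.4
```

```bash
python3 -m crank '[5,-0.4,0,0,0, 5,-0.3,0,0,0, 5,-0.3,0,0,0, 5,-0.2,0,0,0, 5,-0.2,0,0,0, 5,-0.2,0,0,0, 5,-0.1,0,0,0, 5,0,0,0,0]'
python3 -m crank '[5,-0.1,0,0,0, 5,-0.1,0,0,0, 5,-0.1,0,0,0, 5,-0.1,0,0,0, 5,-0.1,0,0,0, 5,0,0,0,0, 5,0,0,0,0, 5,0,0,0,0]'
```

```text
time_s: 10.32
position: [0.6499, -0.0262, 0.0399]
tool_rot: [[0.93, -0.368, 0.006], [-0.368, -0.93, -0.002], [0.006, -0.001, -1.0]]
ft_force: [7.8, -3.6, 0.7]
grip_width: 0.0501
gripper_force: 3.9
time_s: 10.98
position: [0.6495, -0.0266, 0.0417]
tool_rot: [[0.929, -0.369, 0.017], [-0.369, -0.929, -0.005], [0.018, -0.001, -1.0]]
ft_force: [20.5, -12.2, 1.3]
grip_width: 0.0502
gripper_force: 11.7
```

Force has risen to about 24 N and the tool has stopped, which fits contact with the stop. I back off, rise and look.

```bash
python3 -m crank '[5,0.5,0,0,0, 5,1,0,0,0, 5,1,0,0,0, 5,1,0,0,0, 5,0,0,-2,0, 5,0,0,-3,0, 5,0,0,-4,0, 5,0,0,-4,0]' >/dev/null
python3 -m crank '[5,2,3,-1,0, 5,2,3,0,0, 5,0,4,0,0, 5,0,4,0,0, 5,0,4,0,0, 5,0,4,0,0, 5,0,4,0,0, 5,0,4,0,0]' |head -2
python3 -m crank '[5,0,4,0,0, 5,0,4,0,0, 5,0,4,0,0, 5,0,0,0,0, 5,0,0,0,0, 5,0,0,0,0, 5,0,0,0,0, 5,0,0,0,0]'
python3 - <<'E'
from h import *
a=optics.get_image("scene")["color"][170:390,260:420];b=optics.get_image("top")["color"][130:360,220:400]
f=lambda i:cv2.resize(i,(390,int(390*i.shape[0]/i.shape[1])),interpolation=cv2.INTER_CUBIC)
a,b=f(a),f(b);m=min(len(a),len(b),590);cv2.imwrite("pics/e.png",np.hstack([a[:m],b[:m]])[:,:,::-1])
E
```

```text
time_s: 12.32
position: [0.6019, -0.3311, 0.1788]
time_s: 12.98
position: [0.56, -0.4402, 0.1795]
tool_rot: [[0.931, -0.366, 0.002], [-0.366, -0.931, 0.0], [0.002, -0.001, -1.0]]
ft_force: [-0.4, -0.5, 0.5]
grip_width: 0.0499
gripper_force: 0.0
```

View pics/e.png

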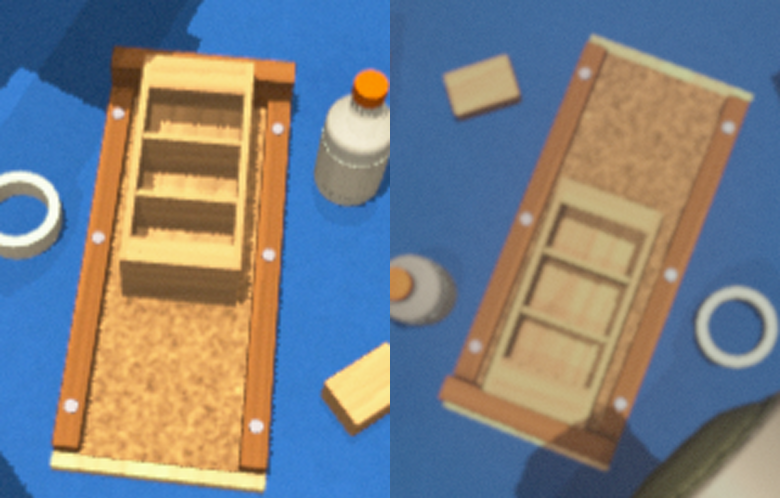

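The section lies on its back, open front up, at the stop. It may be turned slightly, with its top edge from (485,390) to (585,420) in the right half. I check the angle, and also whether the retreat touched a look-alike, since it passed that way at a height of 0.18 m.

```bash
python3 - <<'E'
from h import *
im=optics.get_image("top");s=390/180
F=lambda x,y,z:onz(im,[(220+(x-390)/s)/640,(130+y/s)/480],z)[:2]
ang=lambda a,b:np.degrees(np.arctan2(*(b-a)[::-1]))
print("screws L",ang(F(585,73,.027),F(475,346,.027)),"R",ang(F(728,127,.027),F(621,404,.027)))
print("sec L",ang(F(566,180,.077),F(483,388,.077)),"R",ang(F(661,208,.077),F(584,420,.077)))
i2=optics.get_image("scene");s2=390/160
G=lambda x,y,z:onz(i2,[(260+x/s2)/640,(170+y/s2)/480],z)[:2]
print("scene screws L",ang(G(278-0,128,.027)*0+G(257,426,.027),G(278,128,.027)),"R",ang(G(71,405,.027),G(118,113,.027)))
print("scene sec L",ang(G(240,268,.077),G(255,62,.077)),"R",ang(G(121,262,.077),G(147,55,.077)))
for n in ["section"]:
  for i in (im,i2): print([(np.array(r["at"])*[640,480]).round() for r in spotter.look_for(i,n)])
a=i2["color"][140:420,140:440];b=cv2.resize(i2["color"][180:250,295:395],(800,560),interpolation=cv2.INTER_CUBIC)
c=cv2.resize(im["color"][270:360,235:345],(490,400),interpolation=cv2.INTER_CUBIC)
a=cv2.resize(a,(300,400*280//400)); b=cv2.resize(b,(790,320))
o=np.zeros((590,790,3),np.uint8);o[:280,:300]=a;o[:280,300:]=c[60:340];o[280:]=cv2.resize(b,(790,310))
cv2.imwrite("pics/f.png",o[:,:,::-1])
E
```

```text
screws L 157.21844712245354 R 157.3898601721974
sec L 157.2471577095991 R 158.71061310929755
scene screws L 157.4087227098581 R 157.35684694971948
scene sec L 158.04953156040796 R 158.44343683612877
[array([459., 331.]), array([305., 270.]), array([525., 273.]), array([449., 151.]), array([188., 160.])]
[array([488., 289.]), array([210., 370.]), array([192., 198.]), array([107., 283.])]
```

View pics/f.png

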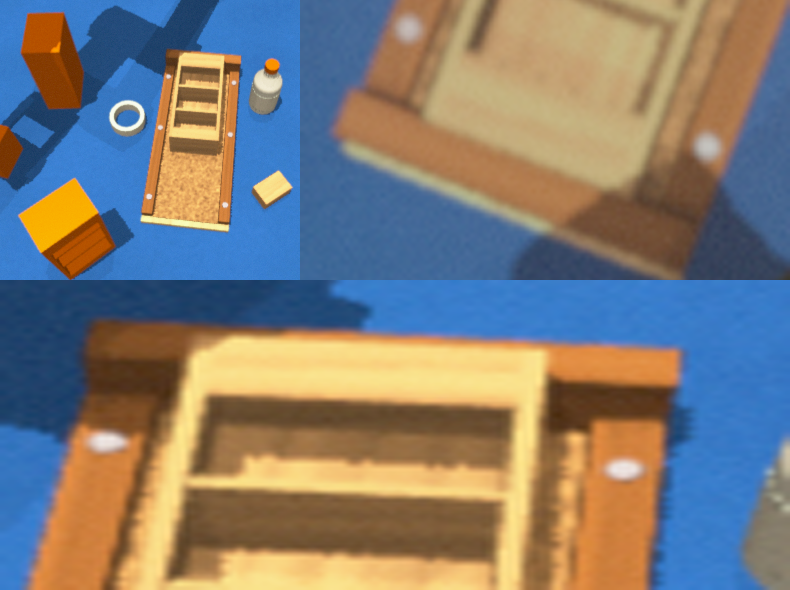

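The section is flush: its yaw differs from the jig's by less than about 1°, so under 2 mm across the end, and the glue, tape and offcut haven't moved. However, my sideways retreat pushed one orange look-alike about 10 cm outwards. I raise the tool so it touches nothing.

```bash
python3 -m crank '[5,0,-0.3,0,0, 5,0,-0.3,-1,0, 5,0,0,-2,0, 5,0,0,-3,0, 5,0,0,-3,0, 5,0,0,-2,0, 5,0,0,0,0, 5,0,0,0,0]'
python3 - <<'E'
from h import *
i=optics.get_image("scene");save(i,"g.png")
print([(np.array(r["at"])*[640,480]).round() for r in spotter.look_for(i,"section")])
E
```

```text
time_s: 13.95
position: [0.5615, -0.436, 0.2912]
tool_rot: [[0.93, -0.367, 0.005], [-0.367, -0.93, -0.002], [0.005, 0.001, -1.0]]
ft_force: [0.1, 0.4, -0.9]
grip_width: 0.0499
gripper_force: 0.0
[array([338., 243.]), array([209., 370.]), array([487., 288.]), array([100., 277.])]
```

View pics/g.png

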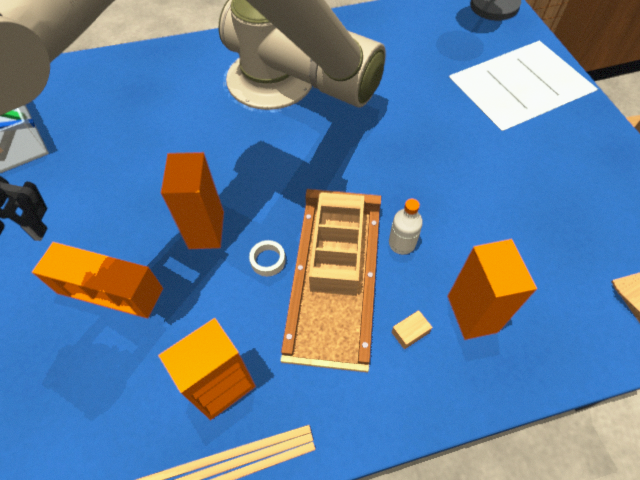

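The section is home at (338,243) and the tool is clear. The look-alike at (100,277) was knocked over but lies on the bench at rest. I hand the job in.

```bash
python3 -c "
from rig import env
print(env.close_job())"
```

```text
the job is handed in; nothing more can be done
None
```

The section lies on its back, open front up and flush against the stop, and the job is handed in (no verdict was returned); the glue, offcut and tape were not disturbed, but on the retreat the gripper knocked over one orange look-alike, which I left lying on the bench.

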